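Close the tube-weld head and hold the dead-man lever half-way

TASK

Swing the hinged upper half of the tube-weld head down by its bar until it is fully shut on the lower half, edge to edge. Only then press the spring-loaded dead-man lever on its box to half of its travel, where the lever lies level (never right through to the bottom, which trips it), and keep it there for at least three seconds; the program finishes while the fingers still hold the lever down at half travel, with the head shut. Leave the loose things on the bench alone.

Things in the scene. Friction and masses are not known exactly. Their poses are not given: they have to be found in the camera images.
- weld_head: clamshell tube-weld head, fixed: dark base plate 150 x 130 x 10 mm, bright round shell (72 mm outside diameter, 52 mm wide) round a 48 mm tube that lies along y and sticks out 29 mm each side. Origin: under the plate's centre, on the bench; z up. Halves part 65 mm above the bench. Pull bar on its -x side (robot side), hinge on +x. Left or right of the lever box, yaw up to 0.4 rad
- shell (a joint): hinge of the upper half shell, rad: 0 = fully shut on the lower half (a stop), up to 1.35 = open; starts open at 0.75 to 1.15. The hinge is stiff with friction, so the half stays where it is left; closing it takes about 1.5 to 2.5 N at the bar
- shell_bar (a point): centre of the upper half's pull bar: round steel, 12 mm thick, 84 mm long, parallel to the hinge; two 8 mm side arms 72 mm apart carry it; free gap 40 mm between bar and shell edge. Shut, it is 140 mm from the hinge axis towards weld_head -x and 8 mm above the parting plane (73 mm above the bench); open, up to 0.20 m high. It moves on a circle about the hinge
- shell_hinge (a point): point on the hinge axis of the upper half, at mid width, 65 mm above the bench; the axis runs along weld_head y
- lever_box: dead-man lever box, fixed: foot plate 190 x 90 x 8 mm, grey box 160 x 60 mm up to 40 mm above the bench, two cheeks (to 84 mm high) at its +x end holding the pivot. Origin: centre of its underside, z up. The lever runs from the pivot towards -x (robot side). Left or right of the weld head, yaw up to 0.4 rad
- lever (a joint): travel of the dead-man lever, rad: 0 = released (lever rises 0.20 rad towards its free end), 0.20 = half travel, lever level, 0.40 = pressed right through (a stop). It springs back when let go. Pressed at the pad it takes about 2 N to start, 5.5 N at half travel, 9 N right through
- lever_pad (a point): centre of the top of the round black pad (38 mm diameter, 12 mm high) at the free end of the 26 mm wide steel lever, 112 mm from the pivot. About 106 mm above the bench when released, 84 mm at half travel (22 mm lower), 61 mm right through. Press here from above
- lever_hinge (a point): the lever's pivot axis at mid width, 72 mm above the bench; the axis runs along lever_box y
- block: loose machined steel block 35 x 50 x 36 mm, a bystander; origin at the centre of its underside
- spanner: loose steel spanner 33 x 200 x 10 mm, a bystander; origin at the centre of its underside, long along its y
- vee: loose steel V-block 60 x 44 x 36 mm, a bystander; origin at the centre of its underside
Things that resemble listed ones, but are neither listed nor needed, are in the scene too. Leave any orange look-alike of the lever_box alone.

How it is judged:
By the outcome, as a careful person would: the job done as asked, in the order asked, and still so for the second after the job is handed in, while the arm keeps its last pose, push and grip.
It also fails if it takes over 54 s, if anything falls off the work surface, if the arm or the gripper's body presses on something with over 40 N, if the wrist force passes 120 N, or if a joint passes its speed limit or range.

ROBOT

A 6-joint arm with a two-finger parallel gripper is mounted at the origin on a cart in front of the work surface, level with it; the furniture and walls round the work are solid. World frame = base frame: x ahead of the robot, y to its left, z up, the work surface at z = 0. Lengths are in m, angles in rad, forces in N, time in s.
With the tool pointing down it reaches from about 0.275 to 0.75 m from the base axis. Payload 10.2 kg.
Tool frame: the origin (TCP) lies midway between the tips of the shut fingers; the grasp point (between the pads) lies 19 mm behind it; z points along the fingers, y is the line along which they close (so a half turn about z gives the same grasp; the last joint's range is limited). The gripper opens to 85 mm and grips with 20 to 120 N. Pads are 22 mm wide; open, the fingers measure 114 mm over their backs; the gripper's body (76 mm by 85 mm) begins 54 mm behind the grasp point. The pads swing forward as they close: fully open they stand 13 mm farther back than shut.
Start: joints at [-1.436, 0.313, 1.498, -0, 1.331, -0.223], TCP at [0.184, -0.492, 0.231] pointing down, gripper open.
Joint ranges: [-2.94, 2.94], [-0.97, 2.17], [0.19, 2.56], [-1.23, 4.37], [0.02, 3.11], [-2.88, 2.88]. Speed limits (rad/s): [2.39, 2.39, 3.01, 3.14, 3.14, 3.14].

INTERFACE

Orientations are given as a unit quaternion [w, x, y, z].
In Python, from workcell import env gives the robot as it stands. Calls block until the motion is done:
- env.move_to(position, orientation): joint-space move of the TCP to a pose.
- env.move_linear(position, orientation=None, feed=0.15, max_force=None): straight line of the TCP; orientation=None keeps the orientation; feed is the mean speed in m/s. With max_force (N) it stops when the force on the tool has changed by that much, and returns True; else False.
- env.movej(angles): joint-space move.
- env.gripper_open() and env.grab(grip_force=None): open the fingers fully, or close them until they stop; grip_force is the grip in N (None keeps the last).
- env.wait(seconds).
- env.solve_ik(position, orientation): joint angles nearest the present ones, or None.
- env.state(): the state.
- env.get_image(name): name is "scene" or "top"; returns the picture (420x560x3 uint8, red, green, blue); there is no depth.
- env.camera_params(name): a dict with "mtx" (3x3 intrinsics, pixels), "R" (3x3) and "t" (3): a world point X has camera coordinates R X + t. Camera axes: x right, y down, z forward; pixel columns grow to the right and rows downward; lengths in m; the calibration is good to about 2 mm. A picture is of the moment at which its call begins. camera_params takes no time and is no camera call.
A pose or a line that the arm cannot do raises env.IKError and nothing moves.
- env.sign_off(): hands the job in; it is judged then, once.
The state is a dict: "clock": time; "joints": joint angles; "qvel": joint speeds; "tau": joint torques, N m; "tool_pos": TCP position; "eef_rot": TCP orientation; "contact_force": force on the tool from outside, world axes, zero at the start; "torque": the same for the moment, N m; "gripper_width": finger opening in m; "gripper_force": force on a finger pad.
Only numpy, scipy, OpenCV 4.12 (cv2) and the standard library are available. Lean on these libraries where they do the work, as an engineer would, in place of code of your own. Each camera call takes 0.05 s, during which the arm holds its last target. There are 200 camera calls.

## Working session

There is one attempt and no reset: what is moved stays moved. The work goes in short steps, each a Python script; the robot and the scene stay as the last script left them, time stands still between calls to the robot, and variables do not carry over. Pictures are saved under pics/ and viewed, at most 10 in all, crops included, and the job is handed in when it is done.

```bash
mkdir -p pics; ls
python3 - <<'E'
from workcell import env
import cv2, numpy as np
for n in("scene","top"):
    im=env.get_image(n); cv2.imwrite(f"pics/{n}0.png",im[:,:,::-1])
    p=env.camera_params(n); print(n,p["mtx"].round(1).tolist(),p["R"].round(3).tolist(),p["t"].round(3).tolist())
s=env.state();print(s["clock"],s["eef_rot"],s["contact_force"])
E
```

```text
pics
scene [[448.4, 0.0, 277.6], [0.0, 448.4, 210.1], [0.0, 0.0, 1.0]] [[-0.745, -0.667, 0.003], [-0.478, 0.53, -0.701], [0.466, -0.523, -0.713]] [0.333, 0.412, 0.876]
top [[430.4, 0.0, 281.3], [0.0, 430.4, 211.2], [0.0, 0.0, 1.0]] [[0.003, -1.0, -0.008], [-0.991, -0.002, -0.134], [0.134, 0.009, -0.991]] [-0.106, 0.584, 1.282]
0.1 [-5.65835997e-04  9.84037139e-01  1.77962326e-01  8.24694780e-06] [-0.06766999 -0.18539631 -0.57238937]
```

View pics/scene0.png

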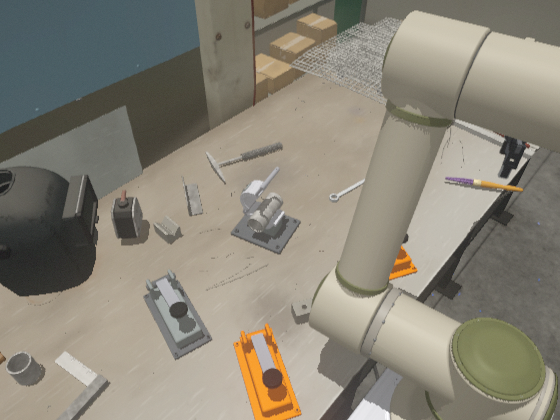

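View pics/top0.png

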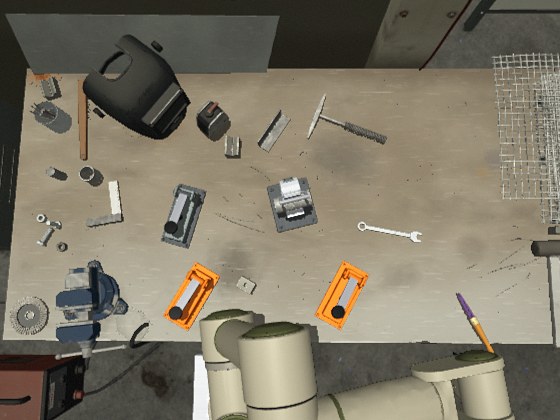

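The top view shows the grey lever box at about (182,215), with its black pad at (172,227). The weld head is at about (292,203). There are two orange look-alikes, at (190,297) and (342,293). By the description I want the grey box and the shell on the dark plate. I'll check both in one enlarged crop.

Run:
```python
import cv2, numpy as np
a=cv2.imread("pics/top0.png"); b=cv2.imread("pics/scene0.png")
A=cv2.resize(a[170:250,155:325],None,fx=4.7,fy=4.7,interpolation=cv2.INTER_CUBIC)[:, :799]
B1=cv2.resize(b[160:255,225:305],(0,0),fx=2.3,fy=2.3,interpolation=cv2.INTER_CUBIC)
B2=cv2.resize(b[265:360,138:218],(0,0),fx=2.3,fy=2.3,interpolation=cv2.INTER_CUBIC)
c=np.zeros((A.shape[0]+B1.shape[0],799,3),np.uint8); c[:A.shape[0],:A.shape[1]]=A
B=np.hstack([B1,B2]); c[A.shape[0]:,:B.shape[1]]=B; c=c[:600]; print(A.shape,B1.shape)
cv2.imwrite("pics/crop.png",c)
```

```text
(376, 799, 3) (218, 184, 3)
```

View pics/crop.png

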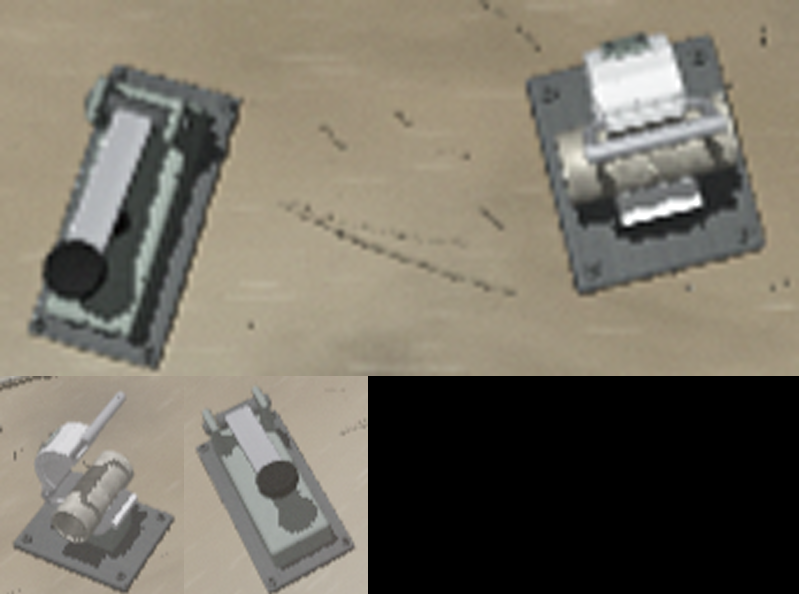

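The crop confirms both choices. The weld head has an open shell, with bar ends at crop (590,153) and (727,123). The grey box has its pad at crop (75,268). Next I'll fit the poses.

```bash
cat > h.py <<'E'
import numpy as np, json, os
from workcell import env
def proj(n,X):
    p=env.camera_params(n); c=np.asarray(X)@np.array(p["R"]).T+p["t"]; q=c@np.array(p["mtx"]).T
    return q[...,:2]/q[...,2:]
def Rz(a): return np.array([[np.cos(a),-np.sin(a),0],[np.sin(a),np.cos(a),0],[0,0,1]])
def W(pose,X): return np.asarray(X)@Rz(pose[2]).T+[pose[0],pose[1],0]
def bar(th,y=0.,hx=0.0):   # in weld frame; hx = hinge x
    r=np.hypot(.14,.008); a=np.arctan2(.008,.14)+th
    return np.array([hx-r*np.cos(a),y,.065+r*np.sin(a)])
def down(psi):  # tool y axis along heading psi (mod pi), z down
    from scipy.spatial.transform import Rotation as R
    y=np.array([np.cos(psi),np.sin(psi),0]); z=np.array([0,0,-1.]); x=np.cross(y,z)
    q=R.from_matrix(np.c_[x,y,z]).as_quat(); return q[[3,0,1,2]]
E
python3 - <<'E'
from h import *
from scipy.optimize import least_squares
T=lambda l:np.array(l)/4.7+[155,170]
S=lambda l:(np.array(l)-[0,376])/2.3+[225,160]
S2=lambda l:(np.array(l)-[184,376])/2.3+[138,265]
wc=T([(530,80),(712,37),(762,247),(583,293)]); wcs=S([(13,546),(126,592),(174,517)])
sg=np.array([(1,1),(1,-1),(-1,-1),(-1,1)])
C=np.c_[sg*[.075,.065],[.01]*4]
bt=T([(590,153),(727,123)]); bs=S([(82,447),(122,393)])
def f(p):
    po=p[:3];B=W(po,[bar(p[3],.042,p[4]),bar(p[3],-.042,p[4])])
    # scene corners: left=+x+y? , bottom=-x+y , right=-x-y
    return np.r_[(proj("top",W(po,C))-wc).ravel(),(proj("scene",W(po,C[[0,3,2]]))-wcs).ravel(),(proj("top",B)-bt).ravel(),(proj("scene",B)-bs).ravel()]
r=least_squares(f,[.5,-.03,.2,.9,.05]);print("weld",r.x.round(4),r.fun.round(1))
wl=r.x
lt=T([(118,66),(240,100),(157,368),(30,333)]); C2=np.c_[sg*[.095,.045],[.008]*4]
pt=T([(75,268)]);ps=S2([(277,473)])
def g(p):
    po=p[:3]; P=W(po,[[p[3],0,.106]])
    return np.r_[(proj("top",W(po,C2))-lt).ravel(),(proj("top",P)-pt).ravel(),(proj("scene",P)-ps).ravel()]
r=least_squares(g,[.5,.2,-.3,-.05]);print("box",r.x.round(4),r.fun.round(1))
print("pad",W(r.x,[[r.x[3],0,.106]])[0].round(4),"bar open",W(wl,[bar(wl[3],0,wl[4])]).round(4),"bar shut",W(wl,[bar(0,0,wl[4])]).round(4))
json.dump([wl.tolist(),r.x.tolist()],open("fit.json","w"))
E
```

```text
weld [ 0.6083 -0.1365  0.2411  0.9587  0.063 ] [-1.6 -0.  -0.5 -0.4  0.6  0.6 -1.8  0.6  0.4 -2.4  0.5 -1.9  1.6 -1.6
 -1.7  0.4 -1.1 -0.4  0.8 -1.7 -0.   1.7]
box [ 0.5738  0.2033 -0.2807 -0.0477] [-0.7 -0.8  0.3 -0.2 -0.5  0.5 -0.9 -0.1 -0.3  0.2  1.  -0.8]
pad [0.5279 0.2166 0.106 ] bar open [[ 0.5977 -0.1391  0.1842]] bar shut [[ 0.5335 -0.1549  0.073 ]]
```

```bash
cat >> h.py <<'E'
wl,bx=json.load(open("fit.json"))
def barW(th): return W(wl,[bar(th,0,wl[4])])[0]
def st(tag=""):
    s=env.state(); print(tag,round(s["clock"],2),np.round(s["tool_pos"],4),"F",np.round(s["contact_force"],1),"w",round(s["gripper_width"],4),"gf",np.round(s["gripper_force"],1)); return s
E
python3 - <<'E'
from h import *
import cv2
q=[down(wl[2]),down(wl[2]+np.pi)]
p=barW(wl[3]); up=p+[0,0,.07]
c=[env.solve_ik(up,x) for x in q]; j=np.array(env.state()["joints"])
print([None if x is None else np.round(x,2) for x in c])
k=min((i for i in (0,1) if c[i] is not None),key=lambda i:np.abs(c[i]-j).max()); Q=q[k]
json.dump(list(Q),open("q.json","w"))
env.move_to(up,Q); st("up")
env.move_linear(p-[0,0,.014],feed=.08,max_force=10); st("at bar")
env.grab(20); st("grab")
cv2.imwrite("pics/grab.png",env.get_image("scene")[100:310,160:440,::-1].repeat(2,0).repeat(2,1))
E
```

```text
[array([-0.42,  0.5 ,  1.17, -0.  ,  1.47, -0.66]), array([-0.42,  0.5 ,  1.17, -0.  ,  1.47,  2.48])]
up 2.07 [ 0.5974 -0.1401  0.2541] F [ 0.4 -0.9  0.4] w 0.0855 gf 0.0
at bar 3.27 [ 0.598  -0.1392  0.1708] F [ 0.8 -0.1  1. ] w 0.085 gf 0.0
grab 3.92 [ 0.5978 -0.1391  0.1702] F [ 0.6  0.1 -0.8] w 0.0111 gf 19.7
```

View pics/grab.png

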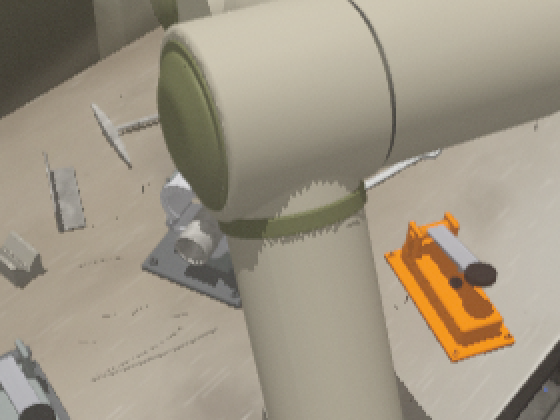

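The arm hides the bar at about (230,190) in this view. The 11 mm finger opening at 20 N says the 12 mm bar is gripped. Next I'll pull it along the arc, release it, and push down from above.

Run:
```python
from h import *
for th in np.arange(wl[3]-.1,.5,-.1):
    hit=env.move_linear(barW(th)-[0,0,.014],feed=.1,max_force=30)
    s=st(f"{th:.2f} {hit}")
    if hit: break
```

```text
0.86 False 4.27 [ 0.5858 -0.1421  0.1624] F [-6.6 -0.8  3.4] w 0.0113 gf 20.3
0.76 False 4.56 [ 0.5751 -0.1448  0.1537] F [-10.2  -1.9   6.7] w 0.0109 gf 20.9
0.66 False 4.85 [ 0.565  -0.1474  0.1437] F [-16.1  -2.5  10.6] w 0.0113 gf 21.6
0.56 False 5.14 [ 0.5556 -0.1498  0.1325] F [-20.6  -4.5  13. ] w 0.011 gf 22.2
```

Run:
```python
from h import *
import cv2
env.gripper_open(); st("open")
p=np.array(env.state()["tool_pos"])
env.move_linear(p+[0,0,.06],feed=.15,max_force=15); st("up")
env.grab(20)
cv2.imwrite("pics/t2.png",cv2.resize(env.get_image("top")[150:270,210:370,::-1],None,fx=5,fy=5,interpolation=cv2.INTER_CUBIC))
```

```text
open 5.85 [ 0.5584 -0.1488  0.132 ] F [ 0.5 -0.2  0.9] w 0.0851 gf 0.0
up 6.4 [ 0.5581 -0.1486  0.1911] F [ 0.2  0.5 -0.6] w 0.0852 gf 0.0
```

View pics/t2.png

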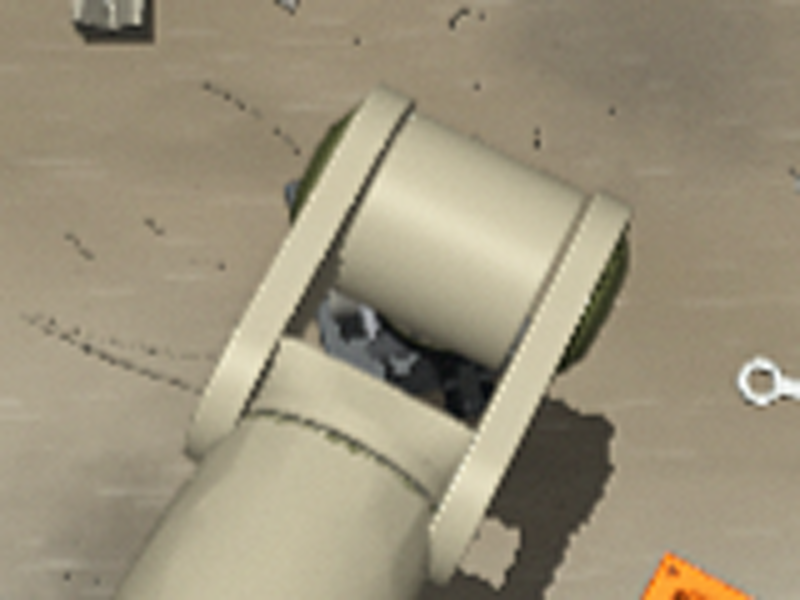

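The wrist hides the head, centred at about (430,260). I'll press on by force feedback, along the arc from above.

Run:
```python
from h import *
off=W([0,0,wl[2]],[[-.003,0,.007]])[0]
env.move_linear(barW(.56)+off+[0,0,.012],feed=.1,max_force=12); st("above")
for th in [.5,.4,.3,.2,.1,.04,0]:
    hit=env.move_linear(barW(th)+off,feed=.06,max_force=15); st(f"{th} {hit}")
    if hit: break
else:
    hit=env.move_linear(barW(0)+off-[0,0,.012],feed=.02,max_force=15); st(f"press {hit}")
```

```text
above 7.63 [ 0.5556 -0.1495  0.1653] F [-0.7 -0.5  1.2] w 0.0001 gf 0.0
0.5 False 8.11 [ 0.5511 -0.1505  0.1461] F [ 0.6 -0.5  0.3] w 0.0 gf 0.0
0.4 False 8.49 [ 0.5442 -0.1521  0.1335] F [-0.1  0.9  0.4] w 0.0002 gf 0.0
0.3 False 8.88 [ 0.5388 -0.1534  0.1206] F [-0.   0.8 -0.2] w -0.0002 gf 0.0
0.2 False 9.26 [ 0.5346 -0.1544  0.1072] F [ 0.1 -0.1 -0.8] w 0.0003 gf 0.0
0.1 False 9.64 [ 0.5319 -0.1551  0.0935] F [ 0.7 -0.6  0.5] w 0.0003 gf 0.0
0.04 False 9.93 [ 0.5308 -0.1554  0.0852] F [-0.2 -0.3  0.4] w 0.0 gf 0.0
0 False 10.18 [ 0.5305 -0.1555  0.0797] F [ 0.1 -0.1 -0.5] w 0.0 gf 0.0
press True 10.48 [ 0.5309 -0.1557  0.0788] F [-2.6  1.2  7.8] w -0.0002 gf 3.7
```

Firm contact came at tip z = 0.0788, and a shut bar's top is at 0.079. I'll press once more, retreat above the lever, then look.

Run:
```python
from h import *
import cv2
p=np.array(env.state()["tool_pos"])
print(env.move_linear(p-[0,0,.006],feed=.02,max_force=22)); st("press2")
env.move_linear([p[0],p[1],.2],feed=.2)
P=W(bx,[[bx[3]-.0045,0,.15]])[0]; j=np.array(env.state()["joints"])
qs=[down(bx[2]+k*np.pi/2) for k in range(4)]; c=[env.solve_ik(P,x) for x in qs]
k=min((i for i in range(4) if c[i] is not None),key=lambda i:np.abs(c[i]-j).max()); print(k,c[k])
env.move_to(P,qs[k]); st("above lever")
t=env.get_image("top")[:,:,::-1]; s=env.get_image("scene")[:,:,::-1]
r=lambda a,f:cv2.resize(a,None,fx=f,fy=f,interpolation=cv2.INTER_CUBIC)
A=r(t[160:245,140:330],4.2); B=r(s[150:260,215:315],2.1); C=r(s[230:340,120:280],2.1)
o=np.zeros((A.shape[0]+B.shape[0],798,3),np.uint8); o[:A.shape[0],:A.shape[1]]=A[:,:798]; o[A.shape[0]:,:B.shape[1]]=B; o[A.shape[0]:,220:220+C.shape[1]]=C
cv2.imwrite("pics/c3.png",o[:600])
B=W(wl,[bar(0,.042,wl[4]),bar(0,-.042,wl[4])]); print("expected shut bar, crop px",(proj("top",B)-[140,160])*4.2)
```

```text
True
press2 10.7 [ 0.531  -0.1557  0.0786] F [-2.9  0.9 11. ] w 0.0001 gf 5.4
1 [ 1.87690715e-01  4.76981007e-01  1.48017911e+00 -4.44089210e-16
  1.18443254e+00 -1.10236775e+00]
above lever 12.88 [0.524  0.2169 0.15  ] F [-1.2 -0.5 -0.5] w -0.0003 gf 0.0
expected shut bar, crop px [[607.04906872 294.01802687]
 [722.19327593 266.10241171]]
```

View pics/c3.png

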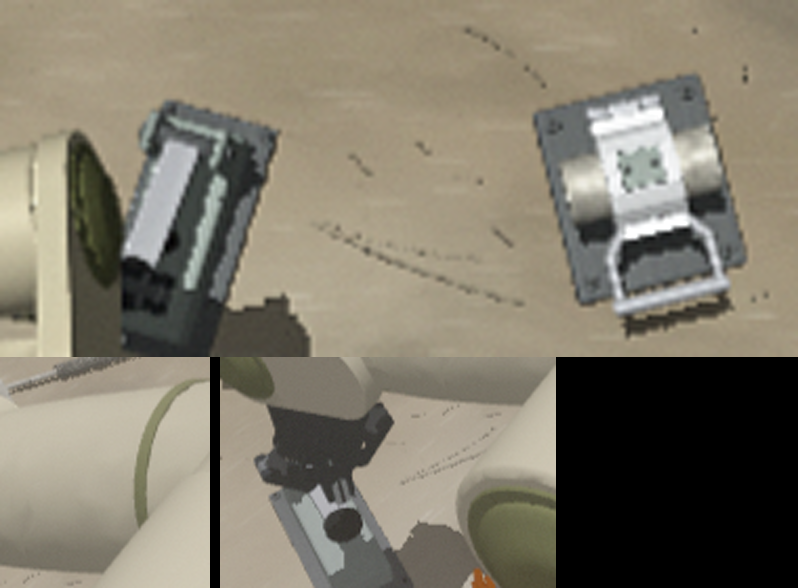

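The head is shut: the bar lies at (615,308)-(728,283) in the crop and the shell is closed over the tube. The fingertips, at (345,495) in the lower crop, stand above the grey box's pad at (343,525). Now I'll press to half travel.

Run:
```python
from h import *
import cv2
x,y,_=W(bx,[[bx[3]-.0045,0,.15]])[0]
for z in (.112,.104,.096,.090,.0845):
    hit=env.move_linear([x,y,z],feed=.03,max_force=20); st(f"{z} {hit}")
    if hit: break
env.wait(.5); st("hold")
s=env.get_image("scene")[:,:,::-1]
cv2.imwrite("pics/p.png",cv2.resize(s[240:360,120:260],None,fx=4.5,fy=4.5,interpolation=cv2.INTER_CUBIC))
```

```text
0.112 False 14.39 [0.5237 0.2178 0.1122] F [-0.5 -0.3  0.3] w -0.0001 gf 0.0
0.104 False 14.81 [0.5235 0.2179 0.104 ] F [-1.3  0.8  3.3] w -0.0001 gf 1.3
0.096 False 15.22 [0.5234 0.2179 0.0959] F [-1.9  1.9  3.8] w 0.0 gf 1.9
0.09 False 15.57 [0.5236 0.2179 0.0901] F [-2.   1.6  5.2] w -0.0004 gf 2.3
0.0845 False 15.91 [0.5236 0.2179 0.0848] F [-3.   1.3  5. ] w 0.0006 gf 2.8
hold 16.41 [0.5236 0.2179 0.0849] F [-2.   1.5  5.9] w -0.0001 gf 2.7
```

View pics/p.png

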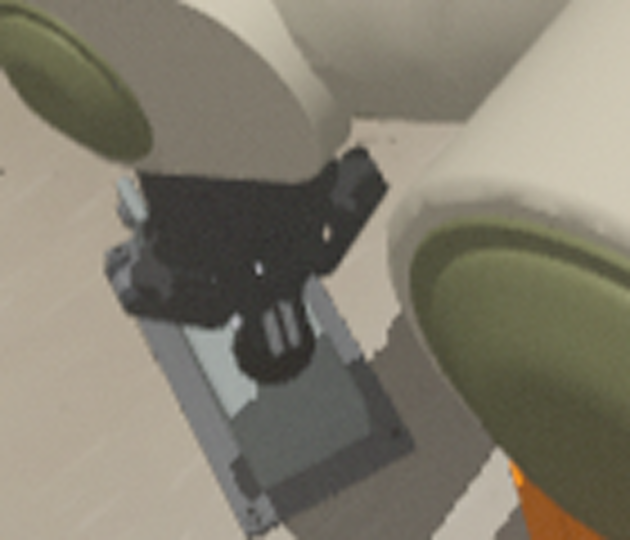

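The fingertips at (285,330) rest on the pad, centred at about (272,345). Force is about 5.5 N at z = 0.085, which matches half travel. I'll trim by 1 mm, hold, check the head once more and hand in.

Run:
```python
from h import *
import cv2
x,y,_=W(bx,[[bx[3]-.0045,0,.15]])[0]
env.move_linear([x,y,.0836],feed=.02,max_force=20); st("trim")
for i in range(4): env.wait(1.2); st("hold")
a=cv2.imread("pics/c3.png")[60:340,520:770]
t=cv2.resize(env.get_image("top")[160:245,140:330,::-1],None,fx=4.2,fy=4.2,interpolation=cv2.INTER_CUBIC)[60:340,520:770]
print("head change mean abs",np.abs(a.astype(int)-t).mean())
env.sign_off()
```

```text
trim 16.71 [0.5235 0.2179 0.084 ] F [-2.1  2.4  7.2] w 0.0 gf 3.0
hold 17.91 [0.5235 0.2179 0.084 ] F [-3.4  2.5  6.8] w -0.0001 gf 3.0
hold 19.11 [0.5235 0.2179 0.084 ] F [-2.8  1.6  5.3] w 0.0001 gf 3.0
hold 20.31 [0.5235 0.2179 0.084 ] F [-2.9  1.5  5.5] w -0.0001 gf 3.0
hold 21.51 [0.5235 0.2179 0.084 ] F [-3.4  2.6  5.9] w -0.0001 gf 3.0
head change mean abs 1.300657142857143
the job is handed in; nothing more can be done
```

The weld head is shut, the fingers held the lever at half travel (z = 0.084 m, about 5.5 N) for 4.8 s and still hold it, and I handed the job in at about 21.5 s.

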